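# Find the finished probe dock with a pin gauge

## Robot

A 6-joint arm with a two-finger parallel gripper is mounted at the origin on the work surface. World frame = base frame: x ahead of the robot, y to its left, z up, the work surface at z = 0. Lengths are in m, angles in rad, forces in N, time in s.
With the tool pointing down it reaches from about 0.4 to 0.825 m from the base axis. Payload 7 kg.
Tool frame: the origin (TCP) lies on the centre line of the jaws, within the pads' length; the fingertips stand tip_reach ahead of it and the grasp point (between the pads) is the TCP (tip_reach is the distance from the TCP to the fingertips, in m); z points along the fingers, y is the line along which they close (so a half turn about z gives the same grasp; the last joint's range is limited). The gripper opens to 88 mm and grips with 3 to 60 N. Pads are 19 mm wide; open, the fingers measure 130 mm over their backs; the gripper's body (78 mm by 193 mm) begins 47 mm behind the grasp point.
Start: joints at [-1.002, 0.359, 0.012, 0, -1.224, -0.288], TCP at [0.187, -0.649, 0.246] pointing down, gripper open.
Joint ranges: [-3.07, 3.07], [-1.43, 2.12], [-1.02, 1.25], [-3.03, 1.67], [-3.05, -0], [-3.03, 3.03]. Speed limits (rad/s): [2.39, 2.39, 3.01, 3.14, 3.14, 3.14].

## Interface

Orientations are given as [roll, pitch, yaw] about the fixed x, y, z axes, in that order (R = Rz(yaw) Ry(pitch) Rx(roll)).
In Python, from station import get_state, grab_frame, calibration, job_done, find_in, mark_of, tip_reach gives the robot as it stands.
- The arm moves only by the shell command python3 -m handwheel 'ROWS' [OPENING] [FORCE]. ROWS is JSON, a list of rows, each an object with "delta_pos": the shift along the world's x, y, z in units of 30 mm (1.0 is 30 mm), a list of three; "dr": the turn, a rotation vector about the world's x, y, z in degrees, a list of three. In form: [{"delta_pos": [tx, ty, tz], "dr": [rx, ry, rz]}, ...]. A call has 1 to 10 rows; each row shifts and turns the commanded pose from where the row before left it; what a row does not reach is not made up. A row lasts 1/10 s, in which the tool goes at most 50 mm and 8.59 degrees, less where a joint would pass 70% of its speed; a pose out of reach is approached as far as the arm can. A call is refused whole if a number of a shift passes 1 or a number of a turn 8.59, either way. A call with a gripper value outside its range is refused whole. OPENING is the closure, from -1 (fully open) to 1 (shut), set as the call begins (- or left out, the last holds). The fingers move at their own pace and stop on an object; FORCE is the grip in N (left out, the last holds). Time passes only in rows, so rows that do not move let the fingers close. It gives the time, the measured TCP pose, the force, the opening and the grip force at its end, in the units of the state.
- get_state(): the state, without advancing time (a new reading comes with each control period).
- grab_frame(name): name is "side" or "top" or "wrist"; returns the picture (480x640x3 uint8, red, green, blue); there is no depth.
- calibration(name): a dict with "fx", "fy", "cx", "cy" (pixels), "extrinsics" (4x4, takes a point from world to camera coordinates). Camera axes: x right, y down, z forward; pixel columns grow to the right and rows downward; lengths in m; the calibration is good to about 2 mm. A picture is of the moment at which its call begins: read the wrist's pose just before it. calibration takes no time and is no camera call; for the wrist camera it gives the pose at the moment of the call.
- job_done(): hands the job in; it is judged then, once.
Trained networks look in the newest picture that a camera, given by its name, has taken for a name from the list of things; names that differ only in an ending like _2 or _b are one class to them, and where a whole thing is asked for, a point or a joint stands for the part that bears it (a point fixed in the world has none). Each returns a list of dicts, best first, with "conf" (0 to 1); they miss things now and then, are a little off and sometimes report something else, mostly with a low value. They report only what shows in the picture. A call takes as long as a camera call. They do not tell look-alikes from the thing itself.
- find_in(camera, query): "location" ([column, row] in pixels, amid what is visible of it).
- mark_of(camera, query): "location" ([column, row] in pixels: a listed point, or the origin of a listed thing).
The state is a dict: "t": time; "q": joint angles; "qd": joint speeds; "joint_efforts": joint torques, N m; "eef_pos": TCP position; "ee_rot": TCP orientation; "force": force on the tool from outside, world axes, zero at the start; "moment": the same for the moment, N m; "width": finger opening in m; "gripper_force": force on a finger pad.
Only numpy, scipy, OpenCV 4.12 (cv2) and the standard library are available. Lean on these libraries where they do the work, as an engineer would, in place of code of your own. Each camera call takes 0.05 s, during which the arm holds its last target. There are 200 camera calls.

## Task

Take the green-handled pin gauge out of its rest and try its pin in the bores of the three probe docks, going in slowly and never pressing harder than about 20 N, until you find the one dock in which it goes fully home, its shoulder flat on the white block. Leave the gauge standing home in that dock and, by its steel tab, lift the dock with the gauge in it and set it down gently, flat inside the blue tray. Leave the other two docks standing where they are, and everything else alone.

Things in the scene. Friction and masses are not known exactly. Their poses are not given: they have to be found in the camera images.
- gauge_grip (a point): Pin gauge: a steel pin (12 mm diameter, 30 mm long, chamfered end) under a round green handle (22 mm diameter, 50 mm tall); 90 g. It starts upright in the grey rest, its shoulder on the rest's top, 40 mm above the bench. This point is on its axis, 28 mm above the shoulder and 22 mm below the handle's top, a good place to grip. z points up the handle.
- gauge_shoulder (a point): Centre of the flat underside of the green handle, where the pin starts. The gauge is fully home in a dock when this shoulder rests on the dock's white block.
- gauge_tip (a point): Centre of the pin's lower end, 30 mm below the shoulder.
- dock_a_mouth (a point): Centre of the bore's mouth, in the top of dock_a's white block, 44 mm above its underside. The bore is 13.6 mm wide, chamfered, black inside and alike to the eye in all docks. In two of them (changing every time) it is finished only about 16 mm deep, so the shoulder stops about 14 mm above the block; in one it takes the whole 30 mm pin. z up; the bore is vertical.
- dock_a_tab (a point): Where to grip the upright steel tab of dock_a: 30 mm long (along dock x), 12 mm thick (along dock y), from 8 to 50 mm above the surface; this point is its centre in plan at 36 mm height, 74 mm from the bore axis along +x.
- dock_b_mouth (a point): Centre of the bore's mouth, in the top of dock_b's white block, 44 mm above its underside. The bore is 13.6 mm wide, chamfered, black inside and alike to the eye in all docks. In two of them (changing every time) it is finished only about 16 mm deep, so the shoulder stops about 14 mm above the block; in one it takes the whole 30 mm pin. z up; the bore is vertical.
- dock_b_tab (a point): Where to grip the upright steel tab of dock_b: 30 mm long (along dock x), 12 mm thick (along dock y), from 8 to 50 mm above the surface; this point is its centre in plan at 36 mm height, 74 mm from the bore axis along +x.
- dock_c_mouth (a point): Centre of the bore's mouth, in the top of dock_c's white block, 44 mm above its underside. The bore is 13.6 mm wide, chamfered, black inside and alike to the eye in all docks. In two of them (changing every time) it is finished only about 16 mm deep, so the shoulder stops about 14 mm above the block; in one it takes the whole 30 mm pin. z up; the bore is vertical.
- dock_c_tab (a point): Where to grip the upright steel tab of dock_c: 30 mm long (along dock x), 12 mm thick (along dock y), from 8 to 50 mm above the surface; this point is its centre in plan at 36 mm height, 74 mm from the bore axis along +x.
- tray_in (a point): Centre of the inner floor of the fixed blue tray, outside 170 (x) x 120 (y) mm, inside 162 x 112 mm, floor about 4 mm above the bench, rim 16 mm above the bench. x along its length.
- rest_mouth (a point): Centre of the 17 mm hole in the top of the fixed grey gauge rest (60 x 60 mm block, top 40 mm above the bench, on a dark 76 mm square foot plate).
- mat: The fixed grey mat (230 x 460 mm, 4 mm thick) on the bench, on which the three docks start; origin at the centre of its underside.
- dock_a: dock_a: a loose dock of about 0.4 kg: aluminium base plate 120 x 44 x 8 mm with a white block (36 x 36 mm, top at 44 mm) at its -x end and an upright steel tab at its +x end. Origin at the centre of the underside of the base, midway between bore and tab (37 mm to each). x runs along the base from block to tab, z up.
- dock_b: dock_b: a loose dock of about 0.4 kg: aluminium base plate 120 x 44 x 8 mm with a white block (36 x 36 mm, top at 44 mm) at its -x end and an upright steel tab at its +x end. Origin at the centre of the underside of the base, midway between bore and tab (37 mm to each). x runs along the base from block to tab, z up.
- dock_c: dock_c: a loose dock of about 0.4 kg: aluminium base plate 120 x 44 x 8 mm with a white block (36 x 36 mm, top at 44 mm) at its -x end and an upright steel tab at its +x end. Origin at the centre of the underside of the base, midway between bore and tab (37 mm to each). x runs along the base from block to tab, z up.
- jar: Bystander, leave alone: clear jar with red cap, 44 mm across, 55 mm tall; origin at the centre of its underside.
- carton: Bystander, leave alone: small white paper carton 50 x 90 x 45 mm; origin at the centre of its underside.
- spool_blue: Bystander, leave alone: blue thread spool, 28 mm across, 32 mm tall; origin at the centre of its underside.
- spool_red: Bystander, leave alone: red thread spool, 28 mm across, 32 mm tall; origin at the centre of its underside.
- dish: Bystander, leave alone: flat clear round dish, 80 mm across, 14 mm tall; origin at the centre of its underside.
- forceps: Bystander, leave alone: steel forceps lying flat, 120 mm long, 6 mm thick; origin at the centre of its underside.
Not all that is in view belongs to the job. Leave any yellow look-alike of the dock_a alone.

How it is judged:
By the outcome, as a careful person would: the job done as asked, in the order asked, and still so for the second after the job is handed in, with the robot touching nothing.
It also fails if it takes over 64 s, if anything falls off the work surface, if the arm or the gripper's body presses on something with over 40 N, if the wrist force passes 120 N, or if a joint passes its speed limit or range.

## Working session

There is one attempt and no reset: what is moved stays moved. The work goes in short steps, Python scripts to look and compute and a shell command to move; the robot and the scene stay as the last step left them, time stands still between calls to the robot, and variables do not carry over. Pictures are saved under pics/ and viewed, at most 12 in all, crops included, and the job is handed in when it is done.

```bash
mkdir -p pics; ls; cat > h.py <<'E'
import numpy as np, cv2
from station import *
def ray(cam,px,z):
    c=calibration(cam);E=np.array(c["extrinsics"]);R=E[:3,:3];t=E[:3,3]
    d=R.T@np.array([(px[0]-c["cx"])/c["fx"],(px[1]-c["cy"])/c["fy"],1]);o=-R.T@t
    return o+d*(z-o[2])/d[2]
def proj(cam,P):
    c=calibration(cam);E=np.array(c["extrinsics"]);p=E[:3,:3]@np.array(P)+E[:3,3]
    return np.array([c["fx"]*p[0]/p[2]+c["cx"],c["fy"]*p[1]/p[2]+c["cy"]])
def save(cam,n):
    f=grab_frame(cam);cv2.imwrite(f"pics/{n}.png",f[:,:,::-1]);return f
E
python3 - <<'E'
from h import *
np.set_printoptions(precision=4,suppress=True)
s=get_state();print(s);print(tip_reach)
Z=dict(gauge_grip=.068,dock_a_mouth=.048,dock_b_mouth=.048,dock_c_mouth=.048,dock_a_tab=.04,tray_in=.004,rest_mouth=.04)
for cam in("top","side"):
    save(cam,cam+"0")
    for q,z in Z.items():
        if q in("dock_b_mouth","dock_c_mouth"):continue
        for r in mark_of(cam,q)[:6]: print(cam,q,np.round(r["location"]),round(r["conf"],2),ray(cam,r["location"],z)[:2])
E
```

```text
pics
{'t': 0.0, 'q': array([-1.0019,  0.3594,  0.0111, -0.0004, -1.2241, -0.2881]), 'qd': array([ 0.0006, -0.0005, -0.0013, -0.0012, -0.0002,  0.001 ]), 'joint_efforts': array([  0.0016, -58.272 ,  29.3068,   6.9975,   0.0069,  -0.0001]), 'eef_pos': array([ 0.1869, -0.6481,  0.2446]), 'ee_rot': array([ 3.14  , -0.0001, -2.8609]), 'force': array([-0.1135,  0.3949,  0.0517]), 'moment': array([0.003 , 0.0219, 0.0011]), 'gripper_force': 0.0, 'width': 0.08751188353172434}
0.019
top dock_a_mouth [163. 352.] 0.96 [0.3199 0.3227]
top dock_a_mouth [251. 266.] 0.82 [0.4793 0.1524]
top dock_a_mouth [213. 375.] 0.73 [0.2751 0.2265]
top dock_a_tab [121. 364.] 0.91 [0.2991 0.4052]
top dock_a_tab [252. 229.] 0.83 [0.5555 0.1502]
top tray_in [477. 242.] 0.57 [ 0.52   -0.3058]
top rest_mouth [387. 238.] 0.64 [ 0.5301 -0.1178]
top rest_mouth [455. 140.] 0.42 [ 0.728  -0.2652]
side gauge_grip [349. 201.] 0.57 [ 0.5279 -0.1108]
side dock_a_mouth [414. 373.] 0.74 [0.2707 0.2299]
side dock_a_mouth [316. 298.] 0.59 [0.4798 0.1514]
side dock_a_mouth [358. 413.] 0.58 [0.3232 0.3317]
side dock_a_tab [392. 341.] 0.82 [0.3244 0.1794]
side dock_a_tab [278. 285.] 0.75 [0.5608 0.1468]
side dock_a_tab [360. 462.] 0.65 [0.2941 0.3955]
side tray_in [382. 179.] 0.89 [ 0.5231 -0.303 ]
side rest_mouth [348. 211.] 0.8 [ 0.5298 -0.1125]
side rest_mouth [249. 362.] 0.29 [0.5191 0.3174]
```

View pics/top0.png

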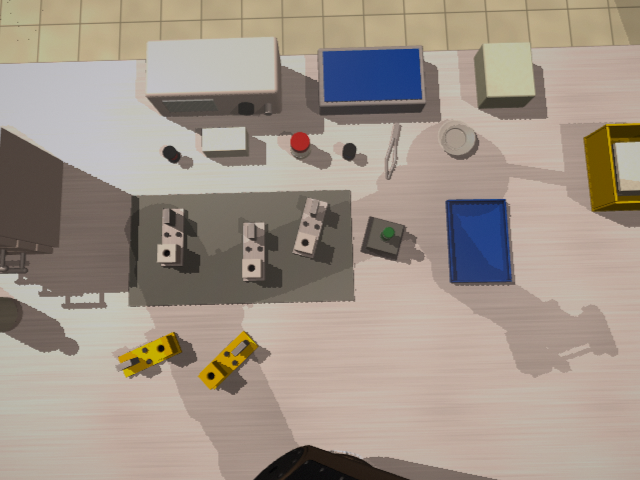

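View pics/side0.png

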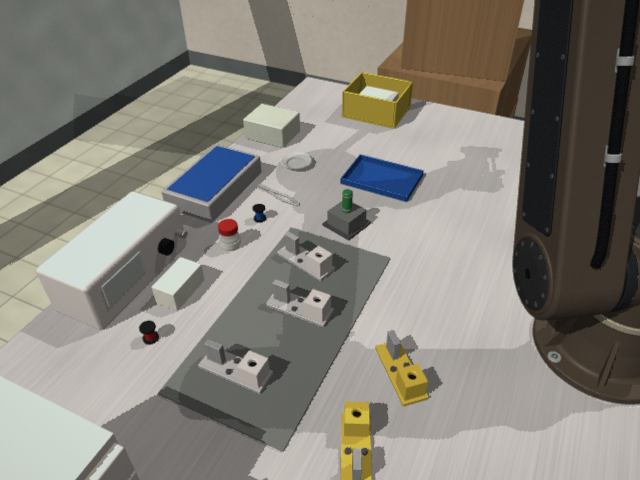

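The top view shows the three white docks on the mat, with bores at about (166,253), (251,267) and (305,242) and tabs at (170,215), (250,230) and (313,205). The gauge is at (389,233), the tray at (479,242), and the yellow look-alikes at (150,354) and (229,360). The side view shows the same layout, with bores at (252,369), (317,299) and (319,255).

```bash
python3 - <<'E'
from h import *
np.set_printoptions(precision=4,suppress=True)
def blob(f,p,w,fn):
    x,y=p;s=f[y-w:y+w+1,x-w:x+w+1].astype(int);m=fn(s);n,l,st,c=cv2.connectedComponentsWithStats(m.astype(np.uint8))
    if n<2:return None
    k=1+np.argmax(st[1:,4]);return c[k]+[x-w,y-w],st[k]
dark=lambda s:s.sum(2)<150
green=lambda s:(s[...,1]>s[...,0]+20)&(s[...,1]>s[...,2]+10)
pts={"top":[(166,253),(251,267),(305,242)],"side":[(252,369),(317,299),(319,255)]}
tabs={"top":[(170,215),(250,230),(313,205)]}
for cam in pts:
    f=cv2.imread(f"pics/{cam}0.png")[:,:,::-1]
    for p in pts[cam]:
        b=blob(f,p,7,dark)
        if b: print(cam,b[0],b[1],ray(cam,b[0],.048)[:2])
    b=blob(f,(389,233) if cam=="top" else (347,200),14,green);print(cam,"green",b[0],b[1],ray(cam,b[0],.09)[:2],ray(cam,b[0],.065)[:2])
f=cv2.imread("pics/top0.png")[:,:,::-1]
for p in tabs["top"]: print("tab",ray("top",p,.054)[:2])
s=f.astype(int);m=((s[...,2]>s[...,0]+50)).astype(np.uint8);m[:, :430]=0;m[:190]=0;m[:,520:]=0;m[300:]=0
c=max(cv2.findContours(m,0,1)[0],key=cv2.contourArea);r=cv2.minAreaRect(c);bx=cv2.boxPoints(r)
print("tray",r,[ray("top",b,.016)[:2] for b in bx],ray("top",r[0],.016))
E
```

```text
top [166.3462 252.6538] [ 5  4  6  6 26] [0.5109 0.3194]
top [251.1111 267.5185] [ 5  5  6  6 27] [0.4773 0.1524]
top [304.875  242.1667] [ 4  5  6  5 24] [0.5244 0.046 ]
top green [388.0928 231.9278] [ 8  8 11 11 97] [ 0.5344 -0.1119] [ 0.5379 -0.1158]
side [252.2 363.6] [ 4  0  7  4 20] [0.5094 0.3223]
side [317.    299.625] [5 7 5 2 8] [0.4756 0.1551]
side [318.5 255. ] [5 7 4 1 4] [0.5236 0.049 ]
side green [346.4472 200.4372] [  9   3  10  25 199] [ 0.5229 -0.0829] [ 0.5355 -0.1134]
tab [0.585  0.3116]
tab [0.5507 0.1532]
tab [0.5973 0.0281]
tray ((481.0, 241.0), (58.0, 80.0), 0.0) [array([ 0.4419, -0.2466]), array([ 0.6055, -0.2578]), array([ 0.6021, -0.3764]), array([ 0.4389, -0.3624])] [ 0.5211 -0.3107  0.016 ]
```

```bash
python3 -m handwheel '[{"delta_pos":[0.64,0.99,0],"dr":[0,0,-1]},{"delta_pos":[0.64,0.99,0],"dr":[0,0,-1]},{"delta_pos":[0.64,0.99,0],"dr":[0,0,-1]},{"delta_pos":[0.64,0.99,0],"dr":[0,0,-1]},{"delta_pos":[0.64,0.99,0],"dr":[0,0,-1]},{"delta_pos":[0.64,0.99,0],"dr":[0,0,-1]},{"delta_pos":[0.64,0.99,0],"dr":[0,0,-1]},{"delta_pos":[0.64,0.99,0],"dr":[0,0,-1]},{"delta_pos":[0.64,0.99,0],"dr":[0,0,-1]}]' -1 && python3 -m handwheel '[{"delta_pos":[0.64,0.99,0],"dr":[0,0,-1]},{"delta_pos":[0.64,0.99,0],"dr":[0,0,-1]},{"delta_pos":[0.64,0.99,0],"dr":[0,0,-1]},{"delta_pos":[0.64,0.99,0],"dr":[0,0,-1]},{"delta_pos":[0.64,0.99,0],"dr":[0,0,-1]},{"delta_pos":[0.64,0.99,0],"dr":[0,0,-1]},{"delta_pos":[0.64,0.99,0],"dr":[0,0,-1]},{"delta_pos":[0.64,0.99,0],"dr":[0,0,0]},{"delta_pos":[0,0,0],"dr":[0,0,0]},{"delta_pos":[0,0,0],"dr":[0,0,0]}]'
python3 - <<'E'
from h import *
np.set_printoptions(precision=4,suppress=True)
s=get_state();print(s["t"],s["eef_pos"],s["ee_rot"],s["q"]);save("wrist","w1")
E=np.array(calibration("wrist")["extrinsics"]);print(-E[:3,:3].T@E[:3,3],E[2,:3])
for q,z in dict(gauge_grip=.068,gauge_shoulder=.04,rest_mouth=.04).items():
  for r in mark_of("wrist",q)[:2]: print(q,r,ray("wrist",r["location"],z)[:2])
E
```

```text
t: 1.5
eef_pos: [0.3605, -0.38, 0.2459]
ee_rot: [-3.141, 0.001, -3.019]
force: [1.9, -0.2, -1.1]
width: 0.0879
gripper_force: 0.0
t: 2.5
eef_pos: [0.5136, -0.143, 0.2455]
ee_rot: [-3.142, -0.0, -3.138]
force: [-0.1, -0.1, 0.3]
width: 0.0879
gripper_force: 0.0
2.5 [ 0.5136 -0.143   0.2455] [-3.1416 -0.0003 -3.1383] [ 0.0965  0.1254 -0.2997 -0.     -1.146  -1.664 ]
[ 0.4413 -0.1436  0.3844] [ 0.2671  0.0006 -0.9637]
gauge_grip {'location': [352.8, 245.8], 'conf': 0.84} [ 0.5331 -0.1153]
gauge_shoulder {'location': [350.4, 236.9], 'conf': 0.65} [ 0.5324 -0.1155]
rest_mouth {'location': [348.0, 237.4], 'conf': 0.74} [ 0.533  -0.1179]
rest_mouth {'location': [352.6, 238.2], 'conf': 0.7} [ 0.5338 -0.1135]
```

View pics/w1.png

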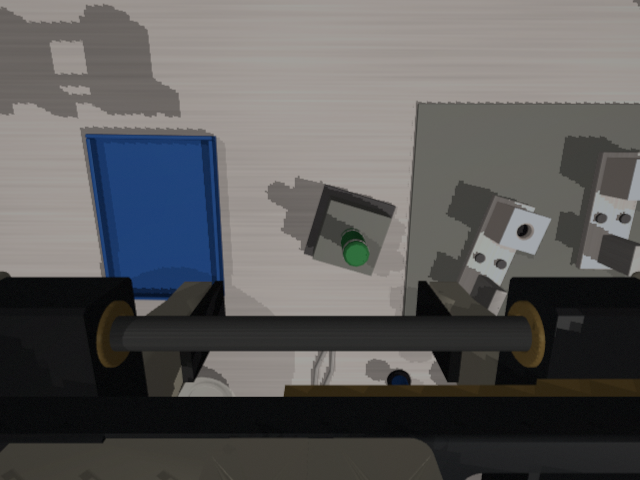

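The wrist view shows the gauge top at (357,254) in the rest, the tray at left, and dock_c's bore at (524,231).

```bash
python3 -m handwheel '[{"delta_pos":[0.34,0.49,-0.6],"dr":[0,0,0]},{"delta_pos":[0.34,0.49,-0.8],"dr":[0,0,0]},{"delta_pos":[0,0,-1],"dr":[0,0,0]},{"delta_pos":[0,0,-1],"dr":[0,0,0]},{"delta_pos":[0,0,-1],"dr":[0,0,0]},{"delta_pos":[0,0,-0.8],"dr":[0,0,0]},{"delta_pos":[0,0,-0.5],"dr":[0,0,0]},{"delta_pos":[0,0,-0.22],"dr":[0,0,0]},{"delta_pos":[0,0,0],"dr":[0,0,0]}]' && python3 - <<'E'
from h import *
save("wrist","w2")
E
python3 -m handwheel '[{"delta_pos":[0,0,0],"dr":[0,0,0]},{"delta_pos":[0,0,0],"dr":[0,0,0]},{"delta_pos":[0,0,0],"dr":[0,0,0]},{"delta_pos":[0,0,0],"dr":[0,0,0]},{"delta_pos":[0,0,0],"dr":[0,0,0]},{"delta_pos":[0,0,0],"dr":[0,0,0]},{"delta_pos":[0,0,0],"dr":[0,0,0]},{"delta_pos":[0,0,0],"dr":[0,0,0]}]' 1 30
```

```text
t: 3.6
eef_pos: [0.5333, -0.1149, 0.0674]
ee_rot: [-3.141, -0.001, -3.141]
force: [0.3, -0.0, 0.2]
width: 0.0875
gripper_force: 0.0
t: 4.45
eef_pos: [0.5338, -0.1143, 0.0679]
ee_rot: [-3.142, -0.0, -3.14]
force: [-0.2, 0.4, 0.4]
width: 0.0289
gripper_force: 0.0
```

View pics/w2.png

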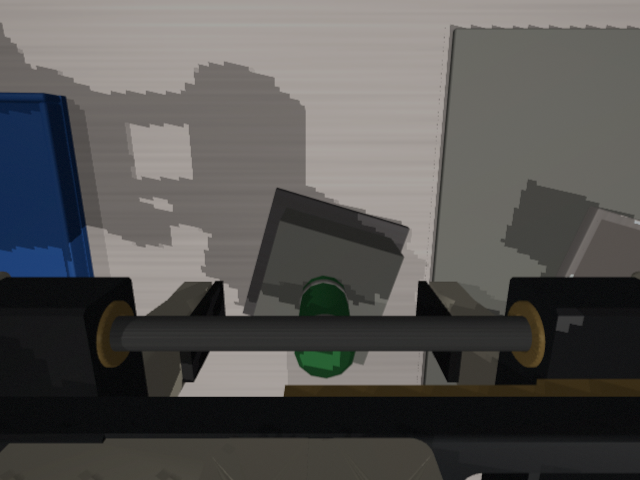

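The open jaws straddle the handle, which shows at (325,350) and is centred between the pads. I'll finish closing and lift.

```bash
python3 -m handwheel '[{"delta_pos":[0,0,0],"dr":[0,0,0]},{"delta_pos":[0,0,0],"dr":[0,0,0]},{"delta_pos":[0,0,0],"dr":[0,0,0]},{"delta_pos":[0,0,0.1],"dr":[0,0,0]},{"delta_pos":[0,0,0.3],"dr":[0,0,0]},{"delta_pos":[0,0,0.6],"dr":[0,0,0]},{"delta_pos":[0,0,1],"dr":[0,0,0]},{"delta_pos":[0,0,1],"dr":[0,0,0]},{"delta_pos":[0,0,1],"dr":[0,0,0]},{"delta_pos":[-0.2,0.5,1],"dr":[0,0,0]}]' && python3 -m handwheel '[{"delta_pos":[-0.2,1,0.8],"dr":[0,0,0]},{"delta_pos":[-0.3,1,0.3],"dr":[0,0,0]},{"delta_pos":[-0.3,1,0],"dr":[0,0,0]},{"delta_pos":[-0.3,1,0],"dr":[0,0,0]},{"delta_pos":[-0.3,1,0],"dr":[0,0,0]},{"delta_pos":[0,1,0],"dr":[0,0,0]},{"delta_pos":[0,0.5,0],"dr":[0,0,0]},{"delta_pos":[0,0,0],"dr":[0,0,0]},{"delta_pos":[0,0,0],"dr":[0,0,0]}]'
python3 - <<'E'
from h import *
np.set_printoptions(precision=4,suppress=True)
s=get_state();print(s["t"],s["eef_pos"],s["ee_rot"],s["q"]);f=save("wrist","w3")
p=s["eef_pos"]
print("expect grip,top,tip px",[proj("wrist",p+[0,0,d]).round(1) for d in(0,.022,-.058)])
for q,z in dict(gauge_grip=p[2],gauge_tip=p[2]-.058,dock_a_mouth=.048,dock_a_tab=.04).items():
  for r in mark_of("wrist",q)[:4]: print(q,r,ray("wrist",r["location"],z)[:2])
E
```

```text
t: 5.45
eef_pos: [0.5279, -0.1, 0.2199]
ee_rot: [-3.141, 0.001, -3.141]
force: [0.6, 1.2, -1.4]
width: 0.0211
gripper_force: 30.0
t: 6.35
eef_pos: [0.4857, 0.0956, 0.2512]
ee_rot: [-3.141, -0.0, -3.139]
force: [0.4, -0.4, -1.3]
width: 0.021
gripper_force: 30.0
6.35 [0.4857 0.0956 0.2512] [-3.1415 -0.0001 -3.1394] [ 0.5922  0.0553 -0.3653  0.     -1.1504 -2.1608]
expect grip,top,tip px [array([321. , 320.2]), array([321.1, 349.7]), array([320.8, 271.2])]
gauge_grip {'location': [316.7, 322.6], 'conf': 0.91} [0.4868 0.0936]
gauge_grip {'location': [270.4, 257.0], 'conf': 0.17} [0.4587 0.0757]
gauge_tip {'location': [315.8, 271.1], 'conf': 0.91} [0.4857 0.0925]
gauge_tip {'location': [525.8, 262.4], 'conf': 0.55} [0.4805 0.2085]
dock_a_mouth {'location': [381.6, 207.4], 'conf': 0.71} [0.4764 0.1515]
dock_a_mouth {'location': [600.7, 30.2], 'conf': 0.7} [0.3297 0.3241]
dock_a_tab {'location': [376.2, 283.9], 'conf': 0.83} [0.5553 0.1509]
dock_a_tab {'location': [398.9, 243.3], 'conf': 0.74} [0.5131 0.1712]
dock_a_tab {'location': [415.3, 21.2], 'conf': 0.57} [0.3211 0.174 ]
```

View pics/w3.png

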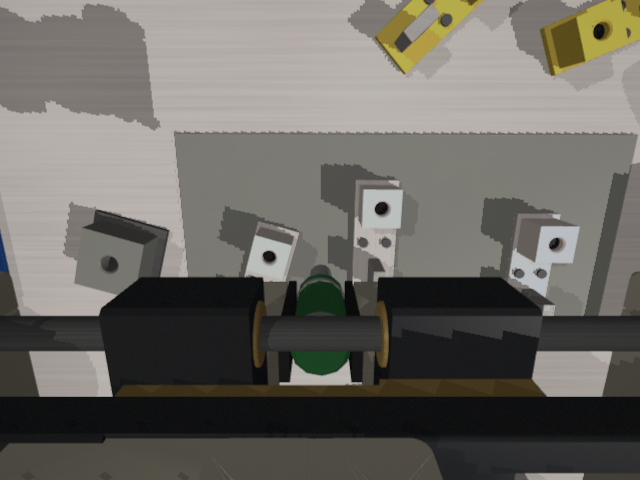

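The gauge hangs straight, with its tip at (320,270). All three white docks' bores are visible at (269,256), (381,208) and (556,243).

```bash
cat >> h.py <<'E'
def bore(f,p,w=11,th=110):
    x,y=map(int,np.round(p));s=f[y-w:y+w+1,x-w:x+w+1].astype(int).sum(2)
    n,l,st,c=cv2.connectedComponentsWithStats((s<th).astype(np.uint8))
    k=1+np.argmin(np.hypot(*(c[1:]-w).T)+100*(st[1:,4]<8));b=st[k]
    return np.array([x-w+b[0]+(b[2]-1)/2,y-w+b[1]+(b[3]-1)/2]),b
E
python3 - <<'E'
from h import *
np.set_printoptions(precision=4,suppress=True)
f=cv2.imread("pics/w3.png")[:,:,::-1]
for p in [(269,256),(381.5,208),(556,243)]:
    c,b=bore(f,p);print(c,b,ray("wrist",c,.048)[:2])
print(get_state()["eef_pos"])
print(f[262:284,300:342].astype(int).sum(2)[::2,::3])
E
```

```text
[268.5 255.5] [ 5  6 12 10 89] [0.523  0.0456]
[380.5 208. ] [  4   6  12  11 108] [0.477  0.1506]
[554. 243.] [ 5  6  9 11 43] [0.5105 0.3161]
[0.4859 0.095  0.2509]
[[317 317 317 320 319 330 362 360 361 336 236 234 237 237]
 [317 318 316 319 319 363 325 310 331 365 364 301 237 235]
 [319 319 317 318 319 221 195 185 174 325 362 362 300 237]
 [316 317 319 318 271 201 197 186 174 187 362 364 363 339]
 [318 320 315 317 200 202 198 187 176 187 298 361 363 364]
 [319 317 318 312 201 196 192 181 172 169 263 362 360 362]
 [318 317 320 299 202 178 121 117 150 154 237 363 362 363]
 [319 318 317 237 110  95  97  96  83  82 109 362 363 362]
 [361 351 260 101 129 178 197 192 177 143  92 141 364 363]
 [361 350 108 179 217 268 237 231 271 232 170 109 227 364]
 [363 167 186 257 263 160  99  87  87 167 217 179 105 319]]
```

```bash
python3 -m handwheel '[{"delta_pos":[0.42,-0.55,0],"dr":[0,0,0]},{"delta_pos":[0.42,-0.55,-0.4],"dr":[0,0,0]},{"delta_pos":[0.41,-0.55,-0.9],"dr":[0,0,0]},{"delta_pos":[0,0,-0.9],"dr":[0,0,0]},{"delta_pos":[0,0,-0.9],"dr":[0,0,0]},{"delta_pos":[0,0,-0.6],"dr":[0,0,0]},{"delta_pos":[0,0,-0.3],"dr":[0,0,0]},{"delta_pos":[0,0,0],"dr":[0,0,0]},{"delta_pos":[0,0,0],"dr":[0,0,0]}]'
python3 - <<'E'
from h import *
np.set_printoptions(precision=4,suppress=True)
s=get_state();print(s["t"],s["eef_pos"],s["force"]);f=save("wrist","w4")
p=s["eef_pos"]
print("expect tip, bore",proj("wrist",p-[0,0,.058]),proj("wrist",[.5235,.0455,.048]))
for q,z in dict(gauge_tip=p[2]-.058,dock_a_mouth=.048).items():
  for r in mark_of("wrist",q)[:2]: print(q,r,ray("wrist",r["location"],z)[:2])
cv2.imwrite("pics/w4c.png",cv2.resize(f[200:300,250:390,::-1],None,fx=5,fy=5))
E
```

```text
t: 7.5
eef_pos: [0.5239, 0.0463, 0.1317]
ee_rot: [3.141, 0.001, -3.14]
force: [-0.2, 0.6, -0.1]
width: 0.0213
gripper_force: 30.0
7.5 [0.5239 0.0463 0.1317] [-0.1622  0.587  -0.0781]
expect tip, bore [319.7763 270.5004] [318.5973 255.6221]
gauge_tip {'location': [319.0, 273.2], 'conf': 0.57} [0.5256 0.0459]
gauge_tip {'location': [320.6, 323.5], 'conf': 0.27} [0.5566 0.0469]
dock_a_mouth {'location': [498.5, 183.7], 'conf': 0.96} [0.4787 0.1519]
```

View pics/w4c.png

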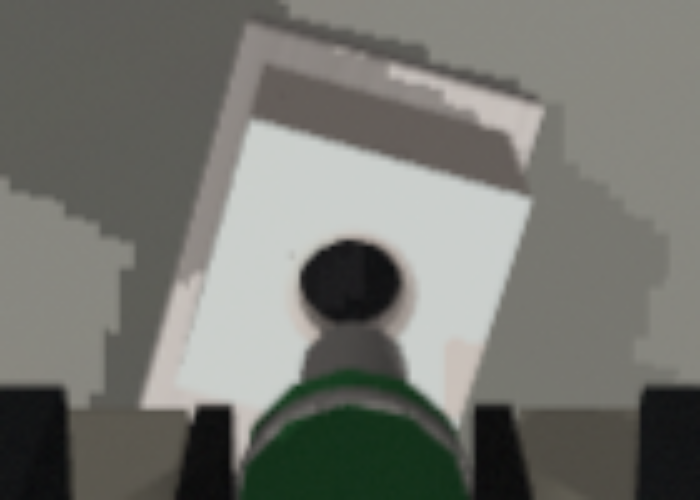

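Seen from the wrist, the bore is centred at (320.3,256) and the pin column is at 320.6. They're aligned to about half a millimetre, so I'm going down.

```bash
python3 -m handwheel '[{"delta_pos":[0,0,-0.3],"dr":[0,0,0]},{"delta_pos":[0,0,-0.3],"dr":[0,0,0]},{"delta_pos":[0,0,-0.1],"dr":[0,0,0]},{"delta_pos":[0,0,-0.07],"dr":[0,0,0]},{"delta_pos":[0,0,-0.07],"dr":[0,0,0]},{"delta_pos":[0,0,-0.07],"dr":[0,0,0]}]'; python3 -m handwheel '[{"delta_pos":[0,0,-0.07],"dr":[0,0,0]},{"delta_pos":[0,0,0],"dr":[0,0,0]}]'
```

```text
t: 8.25
eef_pos: [0.5235, 0.0463, 0.1035]
ee_rot: [-3.142, 0.0, -3.14]
force: [-0.3, 0.1, -0.9]
width: 0.0213
gripper_force: 30.0
t: 8.45
eef_pos: [0.5232, 0.0462, 0.1014]
ee_rot: [-3.142, -0.0, -3.14]
force: [0.4, 0.5, -0.6]
width: 0.0214
gripper_force: 30.0
```

```bash
python3 -m handwheel '[{"delta_pos":[0,0,-0.08],"dr":[0,0,0]},{"delta_pos":[0,0,-0.08],"dr":[0,0,0]},{"delta_pos":[0,0,-0.08],"dr":[0,0,0]},{"delta_pos":[0,0,0],"dr":[0,0,0]}]'; python3 -m handwheel '[{"delta_pos":[0,0,-0.06],"dr":[0,0,0]},{"delta_pos":[0,0,-0.06],"dr":[0,0,0]},{"delta_pos":[0,0,0],"dr":[0,0,0]}]'
```

```text
t: 8.85
eef_pos: [0.5232, 0.0462, 0.094]
ee_rot: [-3.141, -0.001, -3.14]
force: [-0.1, 0.4, -0.8]
width: 0.0216
gripper_force: 30.0
t: 9.15
eef_pos: [0.5232, 0.0462, 0.0905]
ee_rot: [-3.141, -0.0, -3.14]
force: [-0.5, -0.0, -1.9]
width: 0.0213
gripper_force: 30.0
```

```bash
python3 -m handwheel '[{"delta_pos":[0,0,-0.04],"dr":[0,0,0]},{"delta_pos":[0,0,0],"dr":[0,0,0]}]'; python3 -m handwheel '[{"delta_pos":[0,0,-0.04],"dr":[0,0,0]},{"delta_pos":[0,0,0],"dr":[0,0,0]}]'
```

```text
t: 9.35
eef_pos: [0.5233, 0.0462, 0.0894]
ee_rot: [-3.142, -0.0, -3.14]
force: [-0.4, -0.0, -0.8]
width: 0.0213
gripper_force: 30.0
t: 9.55
eef_pos: [0.5233, 0.0462, 0.0882]
ee_rot: [-3.142, -0.0, -3.14]
force: [0.1, -1.1, -0.5]
width: 0.0212
gripper_force: 30.0
```

```bash
for i in 1; do python3 -m handwheel '[{"delta_pos":[0,0,-0.04],"dr":[0,0,0]},{"delta_pos":[0,0,0],"dr":[0,0,0]}]'; done; python3 -m handwheel '[{"delta_pos":[0,0,-0.04],"dr":[0,0,0]},{"delta_pos":[0,0,0],"dr":[0,0,0]}]'
```

```text
t: 9.75
eef_pos: [0.5232, 0.0462, 0.087]
ee_rot: [-3.142, -0.0, -3.14]
force: [-0.9, -0.1, -0.7]
width: 0.0216
gripper_force: 30.0
t: 9.95
eef_pos: [0.5232, 0.0462, 0.0858]
ee_rot: [-3.142, -0.0, -3.14]
force: [-0.0, -0.2, -1.5]
width: 0.0213
gripper_force: 30.0
```

```bash
python3 -m handwheel '[{"delta_pos":[0,0,-0.06],"dr":[0,0,0]},{"delta_pos":[0,0,-0.06],"dr":[0,0,0]},{"delta_pos":[0,0,-0.06],"dr":[0,0,0]},{"delta_pos":[0,0,0],"dr":[0,0,0]}]'; python3 -m handwheel '[{"delta_pos":[0,0,-0.04],"dr":[0,0,0]},{"delta_pos":[0,0,-0.03],"dr":[0,0,0]},{"delta_pos":[0,0,0],"dr":[0,0,0]}]'
```

```text
t: 10.35
eef_pos: [0.5232, 0.0462, 0.0802]
ee_rot: [-3.141, -0.0, -3.14]
force: [-0.0, 0.2, -1.3]
width: 0.0214
gripper_force: 30.0
t: 10.65
eef_pos: [0.5233, 0.0462, 0.0783]
ee_rot: [-3.142, -0.0, -3.14]
force: [0.7, 0.9, -0.4]
width: 0.0212
gripper_force: 30.0
```

```bash
python3 -m handwheel '[{"delta_pos":[0,0,-0.03],"dr":[0,0,0]},{"delta_pos":[0,0,0],"dr":[0,0,0]}]'
```

```text
t: 10.85
eef_pos: [0.5233, 0.0462, 0.0775]
ee_rot: [3.142, -0.0, -3.14]
force: [0.6, -0.0, -1.3]
width: 0.0212
gripper_force: 30.0
```

```bash
python3 -m handwheel '[{"delta_pos":[0,0,-0.03],"dr":[0,0,0]},{"delta_pos":[0,0,0],"dr":[0,0,0]}]';python3 -m handwheel '[{"delta_pos":[0,0,-0.02],"dr":[0,0,0]},{"delta_pos":[0,0,0],"dr":[0,0,0]}]'
```

```text
t: 11.05
eef_pos: [0.5233, 0.0463, 0.0766]
ee_rot: [-3.142, -0.0, -3.14]
force: [-0.3, 0.0, -1.0]
width: 0.0214
gripper_force: 30.0
t: 11.25
eef_pos: [0.5233, 0.0463, 0.076]
ee_rot: [-3.142, -0.0, -3.14]
force: [-0.4, -0.9, -0.5]
width: 0.0214
gripper_force: 30.0
```

```bash
python3 -m handwheel '[{"delta_pos":[0,0,-0.02],"dr":[0,0,0]},{"delta_pos":[0,0,0],"dr":[0,0,0]}]';python3 -m handwheel '[{"delta_pos":[0,0,-0.02],"dr":[0,0,0]},{"delta_pos":[0,0,0],"dr":[0,0,0]}]'
```

```text
t: 11.45
eef_pos: [0.5234, 0.0462, 0.0759]
ee_rot: [-3.142, 0.0, -3.14]
force: [-1.8, 1.0, 3.6]
width: 0.0214
gripper_force: 30.0
t: 11.65
eef_pos: [0.5234, 0.0463, 0.0758]
ee_rot: [-3.142, 0.0, -3.14]
force: [-4.6, -0.1, 10.0]
width: 0.0213
gripper_force: 30.0
```

The shoulder met the block at TCP z of about 0.076, with 10 N on the second step, so the pin is fully home in dock_c. Next I ease off, release, rise and check.

```bash
python3 -m handwheel '[{"delta_pos":[0,0,0.03],"dr":[0,0,0]},{"delta_pos":[0,0,0],"dr":[0,0,0]}]'; python3 -m handwheel '[{"delta_pos":[0,0,0],"dr":[0,0,0]},{"delta_pos":[0,0,0],"dr":[0,0,0]},{"delta_pos":[0,0,0],"dr":[0,0,0]},{"delta_pos":[0,0,0],"dr":[0,0,0]},{"delta_pos":[0,0,0.5],"dr":[0,0,0]},{"delta_pos":[0,0,1],"dr":[0,0,0]},{"delta_pos":[0,0,1],"dr":[0,0,0]},{"delta_pos":[0,0,1],"dr":[0,0,0]},{"delta_pos":[0,0,0.8],"dr":[0,0,0]},{"delta_pos":[0,0,0],"dr":[0,0,0]}]' 0.1; 
python3 - <<'E'
from h import *
np.set_printoptions(precision=4,suppress=True)
s=get_state();p=s["eef_pos"];print(s["t"],p)
for cam in ("wrist","top","side"):
  f=save(cam,cam+"5")
  for q,z in dict(gauge_shoulder=.048,gauge_grip=.076,dock_a_tab=.04).items():
    for r in mark_of(cam,q)[:3]: print(cam,q,r,ray(cam,r["location"],z)[:2])
f=grab_frame("side");w=grab_frame("top")
a=cv2.resize(f[200:290,250:370],(480,360));b=cv2.resize(w[180:280,270:350],(288,360))
cv2.imwrite("pics/c5.png",np.hstack([a,b])[:,:,::-1])
E
```

```text
t: 11.85
eef_pos: [0.5235, 0.0463, 0.0759]
ee_rot: [3.141, 0.0, -3.14]
force: [-0.1, 0.1, 2.5]
width: 0.0211
gripper_force: 30.0
t: 12.85
eef_pos: [0.5252, 0.0468, 0.2084]
ee_rot: [3.14, 0.006, -3.14]
force: [0.6, -0.2, 0.2]
width: 0.0394
gripper_force: 0.0
12.85 [0.5252 0.0468 0.2084]
wrist gauge_shoulder {'location': [318.5, 223.7], 'conf': 0.81} [0.5191 0.0452]
wrist gauge_grip {'location': [316.7, 232.8], 'conf': 0.93} [0.5187 0.0437]
wrist dock_a_tab {'location': [441.0, 255.7], 'conf': 0.7} [0.5472 0.1482]
top dock_a_tab {'location': [240.4, 350.8], 'conf': 0.56} [0.3181 0.1752]
side gauge_shoulder {'location': [319.4, 254.8], 'conf': 0.55} [0.5223 0.0478]
side gauge_grip {'location': [316.5, 247.2], 'conf': 0.8} [0.5232 0.0581]
side dock_a_tab {'location': [281.7, 289.1], 'conf': 0.86} [0.5488 0.1527]
side dock_a_tab {'location': [357.5, 461.9], 'conf': 0.78} [0.2971 0.3965]
side dock_a_tab {'location': [395.3, 338.8], 'conf': 0.7} [0.3218 0.1724]
```

View pics/c5.png

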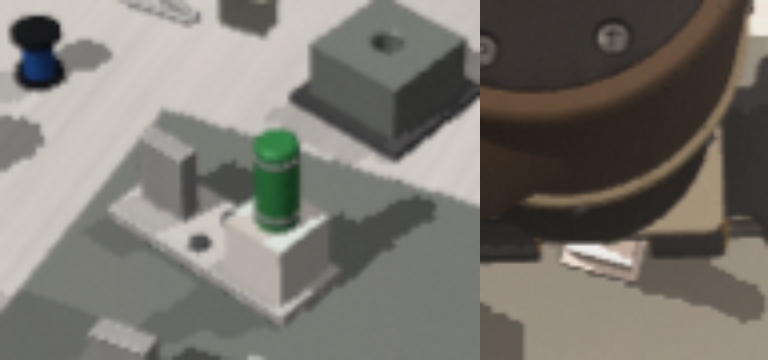

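View pics/wrist5.png

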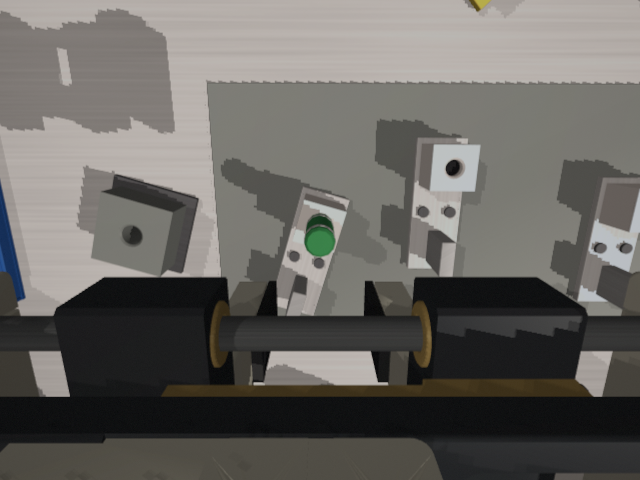

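The side crop shows the gauge upright with its handle flat on dock_c's block and the tab clear. In the wrist view the dock is at (315,240), with its base edge running from (303,188) to (277,285).

```bash
python3 - <<'E'
from h import *
np.set_printoptions(precision=4,suppress=True)
f=cv2.imread("pics/top0.png")
g=cv2.cvtColor(f,cv2.COLOR_BGR2GRAY)
for l,z in [(((303,189),(278,283)),.012)]:
    a,b=[ray("wrist",p,z)[:2] for p in l];d=b-a;print(a,b,np.degrees(np.arctan2(d[1],d[0])))
# white-ish plate mask in top0 around dock c
m=np.zeros_like(g);m[190:265,285:335]=(g[190:265,285:335]>150)
m=cv2.morphologyEx(m,cv2.MORPH_CLOSE,np.ones((7,7)))
c=max(cv2.findContours(m,0,1)[0],key=cv2.contourArea)
v=cv2.minAreaRect(c);print(v,[ray("top",p,.03)[:2] for p in cv2.boxPoints(v)])
c5=cv2.imread("pics/wrist5.png")
# tray: in wrist1 not reusable; top now
E
```

```text
[0.4956 0.0311] [0.5845 0.0065] -15.460854112543414
((309.63458251953125, 227.17308044433594), (20.260040283203125, 57.00876998901367), 15.255118370056152) [array([0.5074, 0.072 ]), array([0.6191, 0.0392]), array([ 0.6069, -0.0002]), array([0.4957, 0.0331])]
```

```bash
python3 -m handwheel '[{"delta_pos":[0.8,-0.22,0],"dr":[0,0,-5.2]},{"delta_pos":[0.8,-0.22,0],"dr":[0,0,-5.2]},{"delta_pos":[0.75,-0.22,0],"dr":[0,0,-5.1]},{"delta_pos":[0,0,0],"dr":[0,0,0]},{"delta_pos":[0,0,0],"dr":[0,0,0]}]'
python3 - <<'E'
from h import *
s=get_state();print(s["eef_pos"],s["ee_rot"])
f=save("wrist","w6");print(proj("wrist",[.5947,.0264,.054]),proj("wrist",[.5947,.0264,.04]))
for r in mark_of("wrist","dock_c_tab")[:3]: print(r,ray("wrist",r["location"],.04)[:2])
E
```

```text
t: 14.05
eef_pos: [0.5937, 0.0262, 0.2041]
ee_rot: [-3.141, -0.001, 2.873]
force: [0.1, -0.1, 0.2]
width: 0.0396
gripper_force: 0.0
[0.59370139 0.02619528 0.20408967] [-3.14104616e+00 -1.08047166e-03  2.87275563e+00]
[320.7151147 232.7763822] [320.70121602 228.64088454]
```

View pics/w6.png

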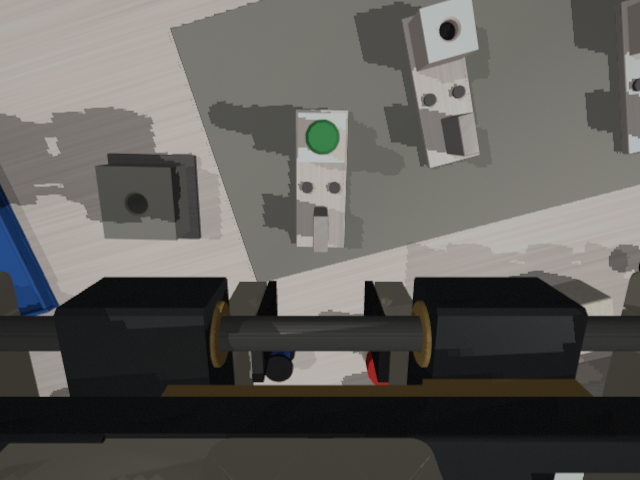

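Dock_c is square with the jaws. Its tab top is centred at (320,233), where I predicted it, so I'll descend and grip.

```bash
python3 -m handwheel '[{"delta_pos":[0.03,0,-0.6],"dr":[0,0,0]},{"delta_pos":[0,0,-1],"dr":[0,0,0]},{"delta_pos":[0,0,-1],"dr":[0,0,0]},{"delta_pos":[0,0,-1],"dr":[0,0,0]},{"delta_pos":[0,0,-0.8],"dr":[0,0,0]},{"delta_pos":[0,0,-0.6],"dr":[0,0,0]},{"delta_pos":[0,0,-0.3],"dr":[0,0,0]},{"delta_pos":[0,0,-0.15],"dr":[0,0,0]},{"delta_pos":[0,0,0],"dr":[0,0,0]},{"delta_pos":[0,0,0],"dr":[0,0,0]}]'
```

```text
t: 15.15
eef_pos: [0.5953, 0.0267, 0.0423]
ee_rot: [3.141, 0.001, 2.873]
force: [-0.0, -0.4, 0.7]
width: 0.0393
gripper_force: 0.0
```

```bash
python3 -m handwheel '[{"delta_pos":[0,0,0],"dr":[0,0,0]},{"delta_pos":[0,0,0],"dr":[0,0,0]},{"delta_pos":[0,0,0],"dr":[0,0,0]},{"delta_pos":[0,0,0],"dr":[0,0,0]},{"delta_pos":[0,0,0],"dr":[0,0,0]},{"delta_pos":[0,0,0],"dr":[0,0,0]},{"delta_pos":[0,0,0],"dr":[0,0,0]}]' 1 60; python3 -m handwheel '[{"delta_pos":[0,0,0.1],"dr":[0,0,0]},{"delta_pos":[0,0,0.2],"dr":[0,0,0]},{"delta_pos":[0,0,0.3],"dr":[0,0,0]},{"delta_pos":[0,0,0.2],"dr":[0,0,0]},{"delta_pos":[0,0,0],"dr":[0,0,0]},{"delta_pos":[0,0,0],"dr":[0,0,0]}]'
python3 - <<'E'
from h import *
s=get_state();print(s["eef_pos"],s["force"],s["moment"])
f=grab_frame("side");w=save("wrist","w7")
a=cv2.resize(f[180:300,230:390],(480,360));b=cv2.resize(w[60:300,220:420],(300,360))
cv2.imwrite("pics/c7.png",np.hstack([a,b])[:,:,::-1])
E
```

```text
t: 15.85
eef_pos: [0.5948, 0.0264, 0.0415]
ee_rot: [3.142, 0.0, 2.873]
force: [-1.2, -0.9, 4.4]
width: 0.0114
gripper_force: 60.0
t: 16.45
eef_pos: [0.5948, 0.0265, 0.0655]
ee_rot: [3.141, 0.0, 2.873]
force: [0.5, -0.1, -5.1]
width: 0.0117
gripper_force: 60.0
[0.59476509 0.02651853 0.06549975] [ 0.53317812 -0.05371978 -5.11409451] [-0.14537748 -0.3041523   0.02597696]
```

View pics/c7.png

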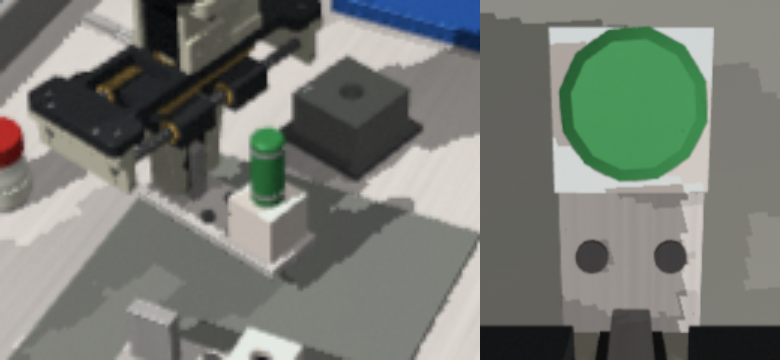

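Dock_c and the gauge lifted level, with 5.1 N on the wrist and the gauge upright. I'll raise it and carry it over the tray.

```bash
python3 -m handwheel '[{"delta_pos":[0,0,0.3],"dr":[0,0,0]},{"delta_pos":[0,-0.1,0.6],"dr":[0,0,0]},{"delta_pos":[0,-0.2,0.8],"dr":[0,0,1.5]},{"delta_pos":[-0.1,-0.5,0.7],"dr":[0,0,2]},{"delta_pos":[-0.1,-0.8,0.4],"dr":[0,0,2]},{"delta_pos":[-0.1,-0.9,0],"dr":[0,0,2]},{"delta_pos":[-0.1,-0.9,0],"dr":[0,0,2]},{"delta_pos":[-0.1,-0.9,0],"dr":[0,0,2]},{"delta_pos":[-0.1,-0.9,0],"dr":[0,0,2]},{"delta_pos":[-0.1,-0.9,0],"dr":[0,0,2]}]' && python3 -m handwheel '[{"delta_pos":[-0.1,-0.9,0],"dr":[0,0,0]},{"delta_pos":[-0.1,-0.9,0],"dr":[0,0,0]},{"delta_pos":[-0.1,-0.9,0],"dr":[0,0,0]},{"delta_pos":[-0.1,-0.9,0],"dr":[0,0,0]},{"delta_pos":[-0.1,-0.7,0],"dr":[0,0,0]},{"delta_pos":[0,-0.4,0],"dr":[0,0,0]},{"delta_pos":[0,-0.2,0],"dr":[0,0,0]},{"delta_pos":[0,0,0],"dr":[0,0,0]},{"delta_pos":[0,0,0],"dr":[0,0,0]},{"delta_pos":[0,0,0],"dr":[0,0,0]}]'
python3 - <<'E'
from h import *
np.set_printoptions(precision=4,suppress=True)
s=get_state();p=s["eef_pos"];print(s["t"],p,s["ee_rot"],s["moment"]);f=save("wrist","w8")
a=f.astype(int);m=(a[...,1]>a[...,0]+30)&(a[...,1]>a[...,2]+20);m[280:]=0
print("green",np.argwhere(m).mean(0)[::-1],proj("wrist",p+[-.074,0,.0565]))
y=s["ee_rot"][2];
for q in("tray_in",):
  for cam in("wrist","top","side"):
    if cam!="wrist": save(cam,cam+"8")
    for r in mark_of(cam,q)[:2]: print(cam,q,r,ray(cam,r["location"],.004)[:2])
E
```

```text
t: 17.55
eef_pos: [0.5734, -0.1576, 0.1498]
ee_rot: [3.141, 0.0, -3.139]
force: [0.8, 0.4, -6.1]
width: 0.012
gripper_force: 60.0
t: 18.55
eef_pos: [0.5589, -0.3027, 0.1493]
ee_rot: [3.141, 0.0, -3.139]
force: [0.1, 0.1, -6.6]
width: 0.0117
gripper_force: 60.0
18.55 [ 0.5589 -0.3027  0.1493] [ 3.1414  0.0001 -3.1391] [ 0.036  -0.3338 -0.0036]
green [321.6094 129.9636] [320.9485 126.8345]
side tray_in {'location': [380.6, 181.1], 'conf': 0.84} [ 0.522  -0.2933]
```

View pics/w8.png

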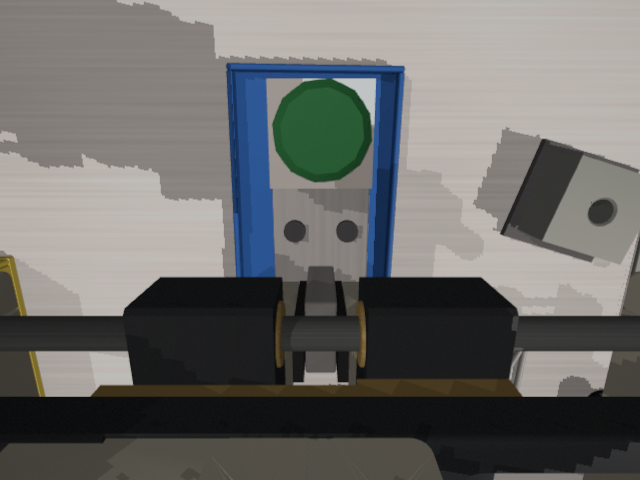

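The dock hangs level over the tray. The tray's near rim corners are at (228,66) and (404,66), and its sides run to (237,275) and (389,275).

```bash
python3 - <<'E'
from h import *
np.set_printoptions(precision=4,suppress=True)
for p in [(228,66),(404,66),(237,275),(389,275)]: print(p,ray("wrist",p,.016)[:2])
print(get_state()["eef_pos"])
E
```

```text
(228, 66) [ 0.4415 -0.3648]
(404, 66) [ 0.4413 -0.2476]
(237, 275) [ 0.5897 -0.3673]
(389, 275) [ 0.5895 -0.25  ]
[ 0.5588 -0.3032  0.1493]
```

```bash
python3 -m handwheel '[{"delta_pos":[0.07,-0.08,-0.2],"dr":[0,0,-0.5]},{"delta_pos":[0.07,-0.08,-0.5],"dr":[0,0,-0.5]},{"delta_pos":[0,0,-0.7],"dr":[0,0,0]},{"delta_pos":[0,0,-0.7],"dr":[0,0,0]},{"delta_pos":[0,0,-0.6],"dr":[0,0,0]},{"delta_pos":[0,0,-0.4],"dr":[0,0,0]},{"delta_pos":[0,0,-0.2],"dr":[0,0,0]},{"delta_pos":[0,0,-0.1],"dr":[0,0,0]},{"delta_pos":[0,0,0],"dr":[0,0,0]},{"delta_pos":[0,0,0],"dr":[0,0,0]}]'; python3 -m handwheel '[{"delta_pos":[0,0,-0.04],"dr":[0,0,0]},{"delta_pos":[0,0,-0.03],"dr":[0,0,0]},{"delta_pos":[0,0,0],"dr":[0,0,0]}]'
```

```text
t: 19.85
eef_pos: [0.5635, -0.3085, 0.0481]
ee_rot: [-3.141, 0.001, 3.126]
force: [0.3, 0.2, -5.6]
width: 0.0118
gripper_force: 60.0
t: 20.15
eef_pos: [0.563, -0.3083, 0.0454]
ee_rot: [-3.142, 0.0, 3.126]
force: [-0.5, 0.5, -6.0]
width: 0.0113
gripper_force: 60.0
```

```bash
python3 -m handwheel '[{"delta_pos":[0,0,-0.03],"dr":[0,0,0]},{"delta_pos":[0,0,-0.03],"dr":[0,0,0]},{"delta_pos":[0,0,0],"dr":[0,0,0]}]'; python3 -m handwheel '[{"delta_pos":[0,0,-0.03],"dr":[0,0,0]},{"delta_pos":[0,0,0],"dr":[0,0,0]}]'; python3 -m handwheel '[{"delta_pos":[0,0,-0.02],"dr":[0,0,0]},{"delta_pos":[0,0,0],"dr":[0,0,0]}]'
```

```text
t: 20.45
eef_pos: [0.5628, -0.3083, 0.0432]
ee_rot: [3.141, -0.0, 3.126]
force: [0.3, -0.6, -6.1]
width: 0.0116
gripper_force: 60.0
t: 20.65
eef_pos: [0.5629, -0.3083, 0.0423]
ee_rot: [3.142, -0.0, 3.126]
force: [-0.0, -0.7, -6.5]
width: 0.0116
gripper_force: 60.0
t: 20.85
eef_pos: [0.5629, -0.3084, 0.0418]
ee_rot: [3.142, -0.0, 3.126]
force: [-0.2, -0.3, -5.7]
width: 0.0119
gripper_force: 60.0
```

```bash
python3 -m handwheel '[{"delta_pos":[0,0,-0.02],"dr":[0,0,0]},{"delta_pos":[0,0,0],"dr":[0,0,0]}]'; python3 -m handwheel '[{"delta_pos":[0,0,-0.02],"dr":[0,0,0]},{"delta_pos":[0,0,0],"dr":[0,0,0]}]'
```

```text
t: 21.05
eef_pos: [0.563, -0.3084, 0.0416]
ee_rot: [-3.141, 0.0, 3.126]
force: [0.5, 0.1, -3.4]
width: 0.0114
gripper_force: 60.0
t: 21.25
eef_pos: [0.563, -0.3084, 0.0415]
ee_rot: [-3.141, 0.0, 3.126]
force: [-2.9, 1.6, 4.8]
width: 0.0118
gripper_force: 60.0
```

The dock is resting on the floor, so I release and rise.

```bash
python3 -m handwheel '[{"delta_pos":[0,0,0],"dr":[0,0,0]},{"delta_pos":[0,0,0],"dr":[0,0,0]},{"delta_pos":[0,0,0],"dr":[0,0,0]},{"delta_pos":[0,0,0],"dr":[0,0,0]},{"delta_pos":[0,0,0.3],"dr":[0,0,0]},{"delta_pos":[0,0,0.8],"dr":[0,0,0]},{"delta_pos":[0,0,1],"dr":[0,0,0]},{"delta_pos":[0,0,1],"dr":[0,0,0]},{"delta_pos":[0,0,1],"dr":[0,0,0]},{"delta_pos":[0,0,1],"dr":[0,0,0]}]' 0.1; python3 -m handwheel '[{"delta_pos":[0,0,0.5],"dr":[0,0,0]},{"delta_pos":[0,0,0],"dr":[0,0,0]},{"delta_pos":[0,0,0],"dr":[0,0,0]}]'
python3 - <<'E'
from h import *
f=save("side","s9");w=save("wrist","w9")
a=cv2.resize(f[120:240,310:450],(420,360));b=cv2.resize(w[0:300,150:480],(378,344))
b=cv2.copyMakeBorder(b,0,16,0,0,cv2.BORDER_CONSTANT)
cv2.imwrite("pics/c9.png",np.hstack([a,b])[:,:,::-1])
E
```

```text
t: 22.25
eef_pos: [0.5628, -0.3084, 0.1958]
ee_rot: [-3.141, 0.001, 3.126]
force: [-0.2, -0.1, 0.2]
width: 0.0396
gripper_force: 0.0
t: 22.55
eef_pos: [0.5628, -0.3082, 0.2092]
ee_rot: [3.141, 0.001, 3.126]
force: [-0.4, -0.5, -0.0]
width: 0.0394
gripper_force: 0.0
```

View pics/c9.png

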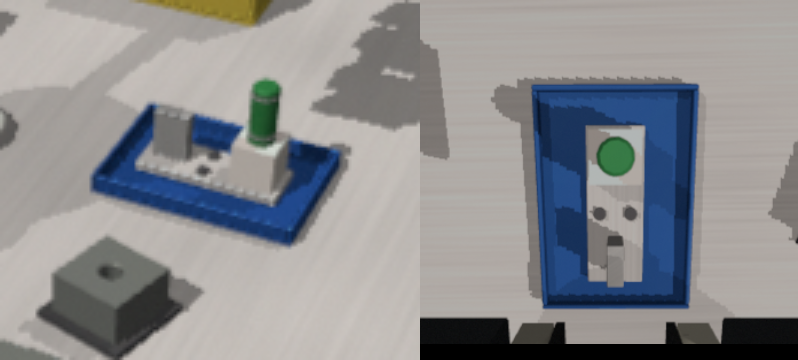

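The dock sits flat in the middle of the tray, with the gauge upright and home at (265,110) in the side crop, and the robot is clear.

```bash
python3 -c "
from station import *
print(job_done())"
```

```text
the job is handed in; nothing more can be done
None
```

The gauge went fully home in dock_c, the first dock tried, at about 10 N. dock_c now stands flat inside the blue tray with the gauge still home in it, nothing else was touched, and the job was handed in at about 23 s.

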